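Open the biscuit warmer's gate and hold it wide

TASK

The next tray is coming, so open the white biscuit warmer: turn its black dial clockwise until the white pointer stands at the orange index mark, then squeeze the red catch's two tabs fully in, and only then the blue catch's. Take the gate by its black handle post, swing it past the half-open detent, and finish while still holding it by the post wide open, at 70 degrees or more, because its spring pulls it shut. Leave the dial at the mark and the other things standing where they are.

Things in the scene. Friction and masses are not known exactly. Their poses are not given: they have to be found in the camera images.
- warmer: White biscuit warmer, a box 240 x 240 x 160 mm high, fixed. Origin: centre of its underside; z up; yaw -0.1 to 0.2 rad. In its frame the gate is on the +y face, hinged at that face's +x end; a crumb shelf 8 mm thick runs 130 mm out from that face. On its flat top: the dial (x=0.02, y=-0.062), two catches (y=0.06; x=0.042 and -0.038, colours may swap), the spice jar (-x, -y corner).
- dial (a joint): angle of the black dial in rad; grows anticlockwise seen from above; at 0 its grip bar and white pointer point along the warmer's +x. Starts 0.5 to 1.5 rad anticlockwise of the index mark. Stays where left (friction 0.06 N m); range -1.8 to 1.8.
- dial_grip (a point): point on the dial's vertical axis, 34 mm above the warmer's top, at the height to grip. The dial: a 60 mm disc (top at 12 mm above the warmer's top) with an upright grip bar across it, 14 mm thick, 50 mm long, from 11 to 45 mm above the warmer's top. The point's x axis runs along the bar to the pointer.
- dial_pointer (a point): tip of the dial's white pointer, 40 mm from the dial's axis.
- index_mark (a point): the orange index mark, 40 mm from the dial's axis, level with the pointer tip; it sits tight, leave it where it is. The pointer must come within 6 mm of it (about 0.15 rad).
- catch_red: Red squeeze catch, fixed on the warmer's top. Origin: centre of its base (62 x 40 x 6 mm) on the top; axes as the warmer's. Its two tabs face each other across x, centred at y=0, 7 to 41 mm above the top; outer faces 44 mm apart when out, 28 mm when in. Squeeze along x, gripping 28 mm above the top. Steel arms (8 to 16 mm above the top) run 82 mm in +y to barbs that block the gate.
- catch_blue: Blue-tabbed squeeze catch (opened second), the same in every size as the red one.
- red_in_a (a joint): how far the red catch's tab a (on its -x side) is pushed in towards the other tab, m: 0 = out (latched), 0.008 = fully in. Starts at 0. It counts as in from 0.006. About 5 N of stiff friction, no return spring: it stays where it is pushed.
- red_tab_a: the red catch's upright tab a, on the -x side, 6 x 28 x 34 mm high; origin: centre of its underside; axes parallel to the warmer's. It moves with its slide joint.
- red_in_b (a joint): how far the red catch's tab b (on its +x side) is pushed in towards the other tab, m: 0 = out (latched), 0.008 = fully in. Starts at 0. It counts as in from 0.006. About 5 N of stiff friction, no return spring: it stays where it is pushed.
- red_tab_b: the red catch's upright tab b, on the +x side, 6 x 28 x 34 mm high; origin: centre of its underside; axes parallel to the warmer's. It moves with its slide joint.
- blue_in_a (a joint): how far the blue catch's tab a (on its -x side) is pushed in towards the other tab, m: 0 = out (latched), 0.008 = fully in. Starts at 0. It counts as in from 0.006. About 5 N of stiff friction, no return spring: it stays where it is pushed.
- blue_tab_a: the blue catch's upright tab a, on the -x side, 6 x 28 x 34 mm high; origin: centre of its underside; axes parallel to the warmer's. It moves with its slide joint.
- blue_in_b (a joint): how far the blue catch's tab b (on its +x side) is pushed in towards the other tab, m: 0 = out (latched), 0.008 = fully in. Starts at 0. It counts as in from 0.006. About 5 N of stiff friction, no return spring: it stays where it is pushed.
- blue_tab_b: the blue catch's upright tab b, on the +x side, 6 x 28 x 34 mm high; origin: centre of its underside; axes parallel to the warmer's. It moves with its slide joint.
- gate (a joint): gate opening, rad: 0 = shut (start), range to 1.7. Swings clockwise seen from above, free end out to the warmer's +y. Its spring pulls it shut (0.2 N m at 0, 0.7 N m at 1.3 rad: 1 to 3.5 N at the handle). At 0.6 rad a sprung brass stud on the crumb shelf makes a detent, some 3 N more at the handle. Wide open means 1.2 rad (70 degrees) or more.
- gate_hinge (a point): the gate's vertical hinge axis, 155 mm above the counter. The gate: a 220 mm long, 14 mm thick aluminium frame with a clear panel, 30 to 156 mm above the counter; two pairs of steel ears on its top edge rise to 181 mm.
- gate_handle: black upright round handle post on the gate's top near its free end, 18 mm in diameter (24 mm collar in the lowest 6 mm), 62 mm tall, 205 mm from the hinge axis. Origin: centre of its foot, 156 mm above the counter; z up; x axis along the gate towards the hinge. Take it from above about 38 mm over its foot.
- spice_jar: bystander: small jar with green cap, 42 mm in diameter, 62 mm tall, loose on the warmer's top. Origin: centre of underside.
- steel_bowl: bystander: steel bowl, 130 mm wide, 55 mm tall, loose. Origin: centre of underside.
- green_bottle: bystander: green glass bottle, 74 mm wide, 290 mm tall, loose. Origin: centre of underside.
- grater: bystander: steel box grater with a black handle, 75 x 95 mm, 197 mm tall, loose. Origin: centre of underside.
- tin_box: bystander: salmon-coloured tin box, 104 x 144 x 124 mm tall, loose. Origin: centre of underside.

How it is judged:
On the way, in this order (a step that is already met when the one before it is completed fails the run):
1. the dial's pointer is at the index mark (within 6 mm) (distance between dial_pointer and index_mark below 0.006 m), for 0.2 s.
2. the red catch is squeezed: both tabs in by 6 mm or more with the fingers on both (value of joint each of red_in_a, red_in_b above 0.006 m and contact force between the fingers and red_tab_a above 1 N and contact force between the fingers and red_tab_b above 1 N), for 0.1 s.
3. the blue catch is squeezed in the same way (value of joint each of blue_in_a, blue_in_b above 0.006 m and contact force between the fingers and blue_tab_a above 1 N and contact force between the fingers and blue_tab_b above 1 N), for 0.1 s.
4. the gate is past its detent (0.8 rad or more), with the fingers on the handle post (value of joint gate above 0.8 rad and contact force between the fingers and gate_handle above 0.5 N), for 0.1 s.
At the end, for the whole second after the job is handed in: The gripper is still holding the gate by its handle post (more than 1 N of contact), the gate is open by 1.2 rad (70 degrees) or more and still (under 0.15 rad/s), the dial's pointer is within 6 mm of the index mark, and both catches' tabs are in by 6 mm or more (value of joint gate above 1.2 rad and velocity of joint gate between -0.15 and 0.15 rad/s and contact force between the fingers and gate_handle above 1 N and distance between dial_pointer and index_mark below 0.006 m and value of joint each of red_in_a, red_in_b, blue_in_a, blue_in_b above 0.006 m); the arm keeps its last pose, push and grip.
It fails at once if a tab of the blue catch is pushed in before both red tabs are in (value of joint any of blue_in_a, blue_in_b above 0.005 m and not (value of joint each of red_in_a, red_in_b above 0.006 m)).
It fails at once if a catch is squeezed while the dial is off the index mark ((value of joint any of red_in_a, red_in_b above 0.005 m or value of joint any of blue_in_a, blue_in_b above 0.005 m) and distance between dial_pointer and index_mark above 0.008 m).
It fails at once if a bystander is moved by more than 30 mm (distance of any of spice_jar, steel_bowl, green_bottle, grater, tin_box from where it was at the start of the episode above 0.03 m).
It also fails if it takes over 64 s, if anything falls off the work surface, if the arm or the gripper's body presses on something with over 40 N, if the wrist force passes 120 N, or if a joint passes its speed limit or range.

ROBOT

A 6-joint arm with a two-finger parallel gripper is mounted at the origin on the work surface. World frame = base frame: x ahead of the robot, y to its left, z up, the work surface at z = 0. Lengths are in m, angles in rad, forces in N, time in s.
With the tool pointing down it reaches from about 0.325 to 0.775 m from the base axis. Payload 5.5 kg.
Tool frame: the origin (TCP) lies midway between the tips of the shut fingers; the grasp point (between the pads) lies 19 mm behind it; y points along the fingers, x is the direction in which the jaws open and shut, and the axes are right-handed (so a half turn about y gives the same grasp; the last joint's range is limited). The gripper opens to 85 mm and grips with 20 to 120 N. Pads are 22 mm wide; open, the fingers measure 114 mm over their backs; the gripper's body (76 mm by 85 mm) begins 54 mm behind the grasp point. The pads swing forward as they close: fully open they stand 13 mm farther back than shut.
Start: joints at [1.259, 0.091, 1.231, -0, 1.82, -0.057], TCP at [0.151, 0.581, 0.231] pointing down, gripper open.
Joint ranges: [-2.87, 2.87], [-0.86, 2.18], [0.17, 2.46], [-1.51, 4.65], [0.06, 2.69], [-2.65, 2.65]. Speed limits (rad/s): [2.57, 2.57, 3.01, 3.14, 3.14, 3.14].

INTERFACE

Orientations are given as a unit quaternion [w, x, y, z].
In Python, from rig import ctrl gives the robot as it stands.
- The arm moves only by the shell command python3 -m pendant 'ROWS'. ROWS is JSON, a list of rows, each an object with "twist": the turn, a rotation vector about the world's x, y, z in rad, a list of three; "xyz": the shift along the world's x, y, z in mm, a list of three; "gripper": the closure, from 0 (fully open) to 1 (shut). In form: [{"twist": [rx, ry, rz], "xyz": [tx, ty, tz], "gripper": gripper}, ...]. A call has 1 to 5 rows; each row is the pose to reach, as a shift and turn from the pose measured when the call began; what a row does not reach only later rows make up. A row lasts 1/12 s, in which the tool goes at most 41.7 mm and 7.16 degrees, less where a joint would pass 70% of its speed; a pose out of reach is approached as far as the arm can. A call with a gripper value outside its range is refused whole. The fingers move at their own pace and stop on an object; the grip force is fixed at half the most. Time passes only in rows, so rows that repeat a pose let the fingers close. It gives the time, the measured TCP pose, the force and the opening at its end, in the units of the state.
- ctrl.get_state(): the state, without advancing time (a new reading comes with each control period).
- ctrl.capture(name): name is "scene" or "side" or "wrist"; returns a dict with "pixels" (384x512x3 uint8, red, green, blue), "depth" (384x512 float32, m along the optical axis (not along the pixel's ray), 0 where there is no reading), "mtx" (3x3 intrinsics, pixels), "world_from_camera" (4x4, takes a point from camera to world coordinates); the wrist camera has in their place "T_tool_cam" (4x4, takes a point from camera to tool coordinates, whose origin is the TCP and whose axes are the tool frame's). Camera axes: x right, y up, looking along -z (the intrinsics and any distortion apply to the point x, -y, -z); pixel columns grow to the right and rows downward; lengths in m; the calibration is good to about 2 mm. A picture is of the moment at which its call begins: read the wrist's pose just before it.
- ctrl.close_job(): hands the job in, once; it reports no verdict.
The state is a dict: "clock": time; "joint_pos": joint angles; "qd": joint speeds; "effort": joint torques, N m; "position": TCP position; "tool_rot": TCP orientation; "contact_force": force on the tool from outside, world axes, zero at the start; "moment": the same for the moment, N m; "grip_width": opening from 0.0 (shut) to 1.0 (fully open).
Only numpy, scipy, OpenCV 4.12 (cv2) and the standard library are available. Lean on these libraries where they do the work, as an engineer would, in place of code of your own. Each camera call takes 0.05 s, during which the arm holds its last target.

## Working session

There is one attempt and no reset: what is moved stays moved. The work goes in short steps, Python scripts to look and compute and a shell command to move; the robot and the scene stay as the last step left them, time stands still between calls to the robot, and variables do not carry over. Pictures are saved under pics/ and viewed, and the job is handed in when it is done.

```bash
ls -la; mkdir -p pics
cat > look.py <<'E'
import sys,cv2,numpy as np
from rig import ctrl
def snap(n,f):
    s=ctrl.get_state(); c=ctrl.capture(n)
    cv2.imwrite(f'pics/{f}.png',c['pixels'][:,:,::-1]); np.savez(f'pics/{f}.npz',state_p=s['position'],state_q=s['tool_rot'],**c); return s,c
E
python3 - <<'E'
from look import *
for n in ['scene','side','wrist']:
    s,c=snap(n,n+'0')
    print(n,c['mtx'].tolist(),np.round(c.get('world_from_camera',c.get('T_tool_cam')),3).tolist(),[k for k in c], c['depth'].min(),c['depth'].max())
print(s)
E
```

```text
total 12
drwxr-xr-x  3 agent agent 4096 Dec  6 21:18 .
drwxr-xr-x 23 root  root  4096 Dec  6 21:18 ..
drwxr-xr-x  2 agent agent 4096 Dec  6 21:18 pics
scene [[360.1811035024866, 0.0, 254.76995467543094], [0.0, 360.1811035024866, 189.62197474425403], [0.0, 0.0, 1.0]] [[0.807, -0.375, 0.456, 0.989], [0.59, 0.498, -0.635, -0.798], [0.011, 0.782, 0.623, 0.832], [0.0, 0.0, 0.0, 1.0]] ['pixels', 'depth', 'mtx', 'world_from_camera'] 0.0 3.176211
side [[470.58838478502435, 0.0, 256.6244535981693], [0.0, 470.58838478502435, 202.02807632955574], [0.0, 0.0, 1.0]] [[-0.979, 0.163, -0.118, 0.306], [-0.201, -0.748, 0.633, 0.889], [0.015, 0.644, 0.765, 1.355], [0.0, 0.0, 0.0, 1.0]] ['pixels', 'depth', 'mtx', 'world_from_camera'] 0.0 3.703742
wrist [[345.6712090232579, 0.0, 262.4152029562749], [0.0, 345.6712090232579, 202.1574986640776], [0.0, 0.0, 1.0]] [[1.0, 0.0, 0.001, -0.001], [0.0, 0.316, -0.949, -0.141], [-0.001, 0.949, 0.316, 0.081], [0.0, 0.0, 0.0, 1.0]] ['pixels', 'depth', 'mtx', 'T_tool_cam'] 0.0 0.9511322
{'clock': 0.1, 'joint_pos': array([ 1.25930040e+00,  9.18149676e-02,  1.23176978e+00,  1.74456314e-05,
        1.81979229e+00, -5.67094367e-02]), 'qd': array([-0.0021985 , -0.00132521, -0.00355671,  0.00021099,  0.00118948,
        0.0008561 ]), 'effort': array([ 1.96343615e-03, -4.60215104e+01, -4.19221079e+01, -7.06775131e-05,
        1.06369407e-02, -5.98073825e-05]), 'position': array([0.15114859, 0.58039287, 0.2302427 ]), 'tool_rot': array([-0.55911959,  0.55982351,  0.43190117, -0.43294838]), 'contact_force': array([ 0.31759156,  0.00441108, -0.1558951 ]), 'moment': array([ 0.02132472,  0.04568242, -0.00068209]), 'grip_width': 1.000681623040024}
```

View pics/scene0.png

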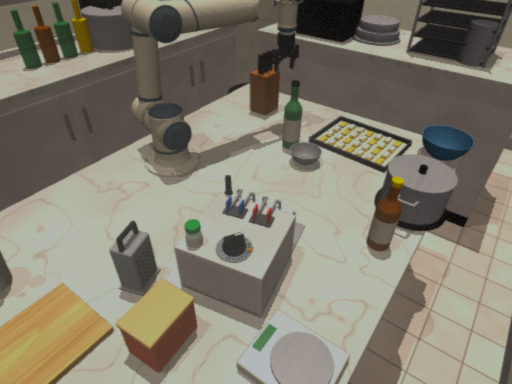

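View pics/side0.png

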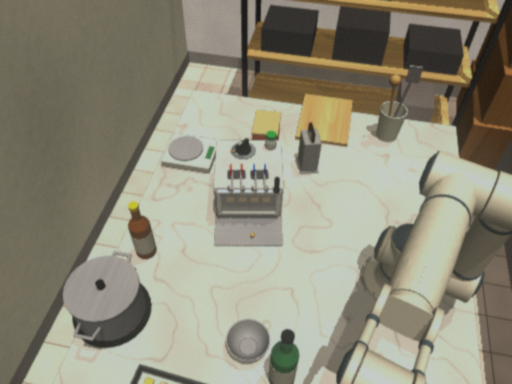

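View pics/wrist0.png

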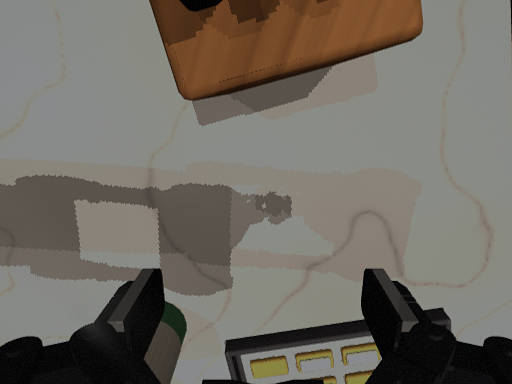

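```bash
cat > geo.py <<'E'
import cv2,numpy as np
from scipy.spatial.transform import Rotation as R
def load(f): return dict(np.load(f'pics/{f}.npz'))
def T(c):
    if 'world_from_camera' in c: return c['world_from_camera']
    q=c['state_q']; M=np.eye(4); M[:3,:3]=R.from_quat([q[1],q[2],q[3],q[0]]).as_matrix(); M[:3,3]=c['state_p']
    return M@c['T_tool_cam']
def cloud(c):
    d=c['depth'];v,u=np.mgrid[0:d.shape[0],0:d.shape[1]];K=c['mtx']
    P=np.stack([(u-K[0,2])/K[0,0]*d,-(v-K[1,2])/K[1,1]*d,-d],-1)
    M=T(c); return P@M[:3,:3].T+M[:3,3]
def ray(c,u,v,z):
    K=c['mtx'];M=T(c);d=M[:3,:3]@np.array([(u-K[0,2])/K[0,0],-(v-K[1,2])/K[1,1],-1]);o=M[:3,3]
    return o+d*(z-o[2])/d[2]
def proj(c,P):
    M=np.linalg.inv(T(c));p=M[:3,:3]@np.asarray(P,float)+M[:3,3];K=c['mtx']
    return np.array([K[0,0]*p[0]/-p[2]+K[0,2],K[1,1]*-p[1]/-p[2]+K[1,2]])
E
python3 - <<'E'
from geo import *
for f in ['scene0','side0']:
    c=load(f);P=cloud(c)
    m=(abs(P[...,2]-.16)<.006)&(P[...,0]>.25)&(P[...,0]<.95)&(abs(P[...,1])<.4)&(c['depth']>0)
    n,l,st,ce=cv2.connectedComponentsWithStats(m.astype(np.uint8))
    i=1+np.argmax(st[1:,4]);print(f,st[i])
    q=P[l==i]; print(q[:,2].mean(),cv2.minAreaRect(q[:,:2].astype(np.float32)*1000))
    im=c['pixels'][:,:,::-1]
    x,y,w,h=st[i,:4]
    cr=im[max(0,y-50):y+h+40,max(0,x-30):x+w+30];print(x-30,y-50,cr.shape)
    cv2.imwrite(f'pics/crop_{f}.png',cv2.resize(cr,None,fx=4,fy=4,interpolation=cv2.INTER_CUBIC)[:600,:800])
E
```

```text
scene0 [ 178  190  118   91 4710]
0.16015073581328845 ((557.4473266601562, -268.744384765625), (240.90115356445312, 259.3923034667969), 12.04738998413086)
148 140 (181, 178, 3)
side0 [ 213  141   71   53 2605]
0.15977252402751352 ((554.52001953125, -261.33587646484375), (240.0106201171875, 265.4097900390625), 11.970669746398926)
183 91 (143, 131, 3)
```

View crops.

View pics/crop_scene0.png

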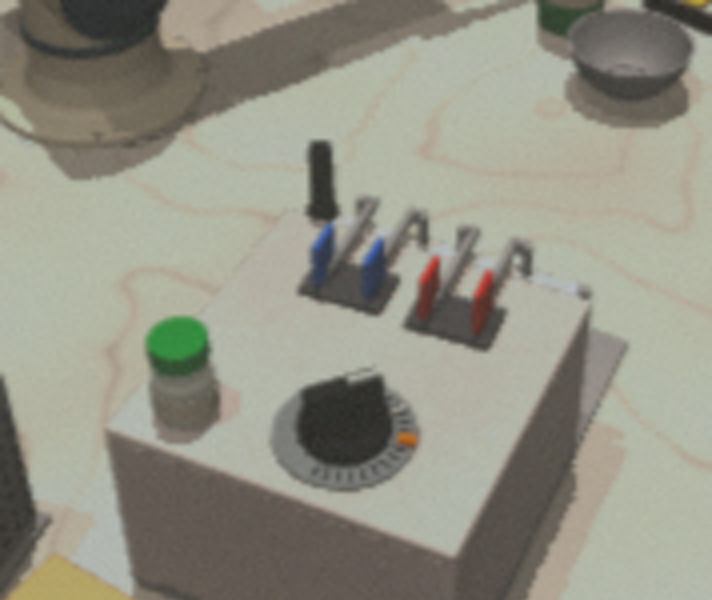

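View pics/crop_side0.png

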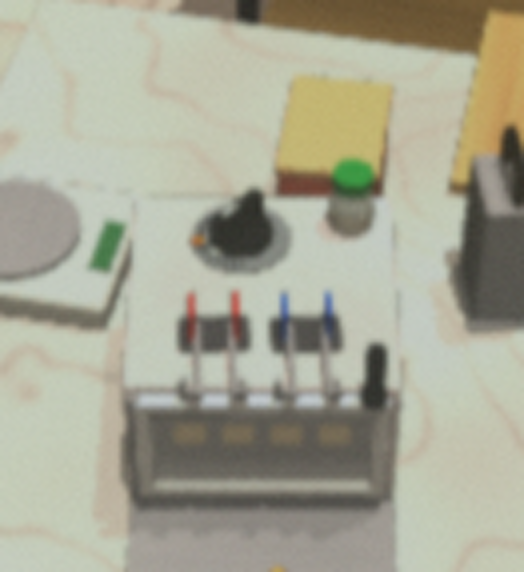

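Run:
```python
from geo import *
s=load('side0');sc=load('scene0');w=load('wrist0')
q=w['state_q'];print(np.round(R.from_quat([q[1],q[2],q[3],q[0]]).as_matrix(),3))
for c in (s,sc):
    P=cloud(c);I=c['pixels'].astype(int)
    m=(P[...,2]>.1)&(P[...,2]<.4)&(P[...,0]>0)&(P[...,0]<.7)&(P[...,1]<.6)&(P[...,1]>.1)&(I[...,1]>I[...,0]+15)
    print(m.sum(),np.median(P[m],0),P[m].min(0),P[m].max(0))
    # green cap, orange
    m=(P[...,2]>.14)&(P[...,2]<.25)&(P[...,0]>.4)&(P[...,0]<.7)&(P[...,1]<-.2)&(P[...,1]>-.5)
    hsv=cv2.cvtColor(c['pixels'],cv2.COLOR_RGB2HSV).astype(int)
    for n,lo,hi in (('orange',8,25),('green',45,80),('red',-1,6),('blue',100,135)):
        k=m&(hsv[...,0]>=lo)&(hsv[...,0]<=hi)&(hsv[...,1]>130)&(hsv[...,2]>60)
        if k.sum(): print(n,k.sum(),np.round(P[k].mean(0),3),np.round(P[k].min(0),3),np.round(P[k].max(0),3))
```

```text
[[ 0.252 -0.001 -0.968]
 [ 0.968 -0.002  0.252]
 [-0.002 -1.     0.   ]]
649 [0.31218077 0.41540036 0.19390577] [0.27819309 0.37264696 0.14633248] [0.35063714 0.43814853 0.279165  ]
orange 2 [ 0.626 -0.318  0.165] [ 0.626 -0.32   0.165] [ 0.627 -0.315  0.165]
green 46 [ 0.495 -0.373  0.221] [ 0.479 -0.39   0.214] [ 0.51  -0.353  0.227]
312 [0.3283452  0.38013956 0.18969432] [0.29342461 0.35584305 0.13910942] [0.35336722 0.41101563 0.27225565]
orange 11 [ 0.629 -0.317  0.167] [ 0.626 -0.321  0.163] [ 0.634 -0.311  0.169]
green 107 [ 0.5   -0.377  0.222] [ 0.485 -0.392  0.219] [ 0.517 -0.36   0.224]
red 35 [ 0.592 -0.213  0.195] [ 0.568 -0.225  0.174] [ 0.612 -0.203  0.203]
blue 13 [ 0.513 -0.226  0.2  ] [ 0.49  -0.24   0.198] [ 0.532 -0.214  0.202]
```

```bash
python3 -m pendant '[{"twist":[0,0,0],"xyz":[0,0,40],"gripper":0},{"twist":[0,0,0],"xyz":[0,0,80],"gripper":0},{"twist":[0,0,-0.1],"xyz":[10,-20,115],"gripper":0},{"twist":[0,0,-0.22],"xyz":[25,-55,130],"gripper":0},{"twist":[0,0,-0.34],"xyz":[42,-90,130],"gripper":0}]'
python3 -m pendant '[{"twist":[0,0,-0.12],"xyz":[18,-37,0],"gripper":0},{"twist":[0,0,-0.24],"xyz":[36,-74,0],"gripper":0},{"twist":[0,0,-0.36],"xyz":[54,-111,0],"gripper":0},{"twist":[0,0,-0.48],"xyz":[72,-148,0],"gripper":0},{"twist":[0,0,-0.6],"xyz":[90,-185,0],"gripper":0}]'
```

```text
clock: 0.57
position: [0.1932, 0.4903, 0.3649]
tool_rot: [0.626, -0.624, -0.332, 0.329]
contact_force: [1.1, -0.1, 2.2]
grip_width: 0.997
clock: 0.98
position: [0.2833, 0.3035, 0.3648]
tool_rot: [0.696, -0.694, -0.131, 0.127]
contact_force: [0.6, 1.3, 0.6]
grip_width: 1.001
```

```bash
python3 -m pendant '[{"twist":[0,0,-0.12],"xyz":[18,-37,0],"gripper":0},{"twist":[0,0,-0.24],"xyz":[36,-74,0],"gripper":0},{"twist":[0,0,-0.36],"xyz":[54,-111,0],"gripper":0},{"twist":[0,0,-0.48],"xyz":[72,-148,0],"gripper":0},{"twist":[0,0,-0.6],"xyz":[90,-185,0],"gripper":0}]'
python3 -m pendant '[{"twist":[0,0,-0.12],"xyz":[18,-37,0],"gripper":0},{"twist":[0,0,-0.24],"xyz":[36,-74,0],"gripper":0},{"twist":[0,0,-0.3],"xyz":[54,-111,0],"gripper":0},{"twist":[0,0,-0.3],"xyz":[72,-148,0],"gripper":0},{"twist":[0,0,-0.3],"xyz":[90,-185,0],"gripper":0}]'
```

```text
clock: 1.4
position: [0.3735, 0.1165, 0.3648]
tool_rot: [0.702, -0.702, 0.082, -0.086]
contact_force: [0.4, 0.4, 0.3]
grip_width: 0.999
clock: 1.82
position: [0.4638, -0.0707, 0.3646]
tool_rot: [-0.682, 0.682, -0.186, 0.191]
contact_force: [1.0, 0.8, 0.1]
grip_width: 0.996
```

```bash
python3 -m pendant '[{"twist":[0,0,0],"xyz":[18,-37,0],"gripper":0},{"twist":[0,0,0],"xyz":[36,-74,0],"gripper":0},{"twist":[0,0,0],"xyz":[54,-111,0],"gripper":0},{"twist":[0,0,0],"xyz":[72,-148,0],"gripper":0},{"twist":[0,0,0],"xyz":[90,-185,0],"gripper":0}]'
python3 -m pendant '[{"twist":[0,0,0],"xyz":[10,-20,0],"gripper":0},{"twist":[0,0,0],"xyz":[10,-20,0],"gripper":0}]'
python3 - <<'E'
from look import *
s,c=snap('wrist','w1'); print(s['joint_pos'].round(3))
E
```

```text
clock: 2.23
position: [0.5542, -0.2579, 0.3641]
tool_rot: [0.682, -0.681, 0.187, -0.191]
contact_force: [0.1, 0.5, 1.4]
grip_width: 1.0
clock: 2.4
position: [0.5652, -0.2827, 0.3593]
tool_rot: [0.681, -0.681, 0.19, -0.19]
contact_force: [0.1, 0.8, -0.9]
grip_width: 0.999
[-0.518  0.256  0.815  0.     2.071  0.027]
```

View pics/w1.png

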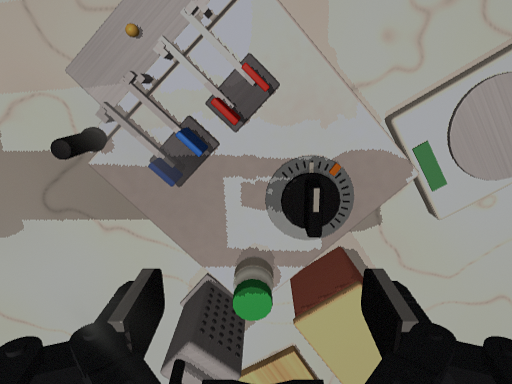

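Run:
```python
import cv2
I=cv2.imread('pics/w1.png')
cv2.imwrite('pics/w1_dial.png',cv2.resize(I[145:250,255:365],None,fx=5,fy=5,interpolation=cv2.INTER_CUBIC))
```

```text
(no output)
```

View pics/w1_dial.png

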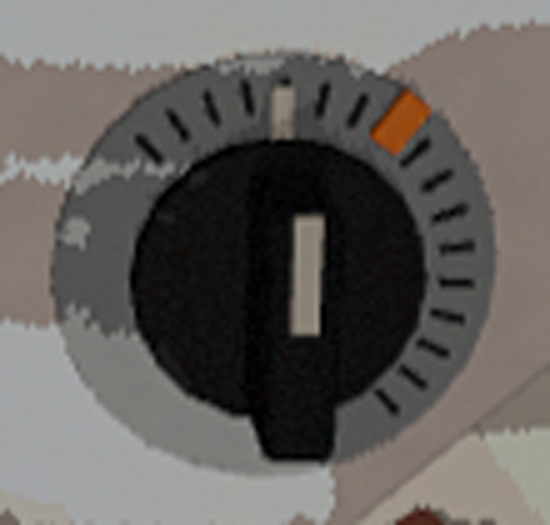

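Run:
```python
from geo import *
c=load('w1');P=cloud(c)
m=(abs(P[...,2]-.16)<.004)&(c['depth']>0)&(P[...,0]>.4)&(P[...,0]<.75)&(P[...,1]<-.1)&(P[...,1]>-.45)
n,l,st,ce=cv2.connectedComponentsWithStats(m.astype(np.uint8));i=1+np.argmax(st[1:,4]);q=P[l==i]
print(st[i],q[:,2].mean());r=cv2.minAreaRect(q[:,:2].astype(np.float32)*1000);print(r);print(cv2.boxPoints(r).round(1).tolist())
hsv=cv2.cvtColor(c['pixels'],cv2.COLOR_RGB2HSV).astype(int)
def comps(n,k):
    nn,l,st,ce=cv2.connectedComponentsWithStats(k.astype(np.uint8))
    for i in range(1,nn):
        if st[i,4]>15:
            q=P[(l==i)&(c['depth']>0)]; print(n,st[i,4],ce[i].round(1),np.median(q,0).round(4),q[:,2].min().round(3),q[:,2].max().round(3))
            if n in('red','blue'):
                t=q[q[:,2]>q[:,2].max()-.006]; print('   top',t.mean(0).round(4),len(t))
S=hsv[...,1]>140;V=hsv[...,2]>50
Z=(P[...,2]>.14)
comps('red',((hsv[...,0]<5)|(hsv[...,0]>174))&S&V&Z);comps('blue',(hsv[...,0]>100)&(hsv[...,0]<135)&S&V&Z)
comps('orange',(hsv[...,0]>8)&(hsv[...,0]<20)&S&V&Z)
comps('green',(hsv[...,0]>45)&(hsv[...,0]<80)&S&V&Z)
A=np.array
d=ray(c,311,200.4,.172);pt=ray(c,311.4,167.4,.167);ix=ray(c,335.2,169.4,.167)
print(d,pt,ix,np.linalg.norm(pt-d),np.linalg.norm(ix-d))
an=lambda v:np.arctan2(v[1],v[0]);print(an(pt-d),an(ix-d))
s0=ray(c,255+308/5,145+215/5,.205);s1=ray(c,255+305/5,145+335/5,.205);print('stripe',s0,s1,an(s0-s1))
# post: dark points z .19-.22 near
I=c['pixels'].max(-1)
m=(P[...,2]>.165)&(P[...,2]<.23)&(I<60)&(P[...,0]<.52)&(P[...,1]>-.25)&(P[...,0]>.38)&(c['depth']>0)
q=P[m];print('post',m.sum(),q.mean(0),q.min(0),q.max(0)); 
t=q[q[:,2]>.21];print(t.mean(0),t.min(0),t.max(0),len(t))
```

```text
[   82     0   337   295 41735] 0.1592579869533717
((556.9515991210938, -266.611083984375), (239.56825256347656, 261.2383117675781), 11.996227264404297)
[[412.6000061035156, -163.6999969482422], [466.8999938964844, -419.29998779296875], [701.2999877929688, -369.5], [647.0, -113.9000015258789]]
red 249 [255.2  76.7] [ 0.6062 -0.2048  0.1998] 0.165 0.202
   top [ 0.6063 -0.2049  0.1998] 245
red 329 [225.5 110.4] [ 0.5705 -0.2148  0.1994] 0.164 0.202
   top [ 0.5697 -0.2145  0.1997] 240
blue 432 [191.4 141.1] [ 0.5295 -0.2209  0.1969] 0.165 0.202
   top [ 0.5285 -0.2214  0.1995] 227
orange 87 [334.6 168.9] [ 0.6285 -0.3175  0.166 ] 0.158 0.168
green 1058 [251.8 302.8] [ 0.4983 -0.3749  0.221 ] 0.216 0.223
[ 0.59291894 -0.3319883   0.172     ] [ 0.60947115 -0.30394972  0.167     ] [ 0.62858287 -0.31789249  0.167     ] 0.03294142658380692 0.0386730862582757
1.0375125804200145 0.3763963631945861
stripe [ 0.60418789 -0.31261063  0.205     ] [ 0.592901   -0.33234003  0.205     ] 1.0511557042637962
post 1182 [ 0.45891537 -0.18179458  0.19330487] [ 0.43150928 -0.24988295  0.16501232] [ 0.51973715 -0.14312585  0.21906145]
[ 0.44131732 -0.17041596  0.2160866 ] [ 0.43150928 -0.17889121  0.21003497] [ 0.44895341 -0.16186179  0.21906145] 412
```

```bash
python3 -m pendant '[{"twist":[0,0,0],"xyz":[13,-25,-20],"gripper":0},{"twist":[0,0,0],"xyz":[27,-50,-50],"gripper":0},{"twist":[0,0,0],"xyz":[27,-50,-85],"gripper":0},{"twist":[0,0,0],"xyz":[27,-50,-115],"gripper":0},{"twist":[0,0,0],"xyz":[27,-50,-115],"gripper":0}]'
python3 - <<'E'
from look import *
from geo import *
s,c=snap('wrist','w2'); c=load('w2')
q=c['state_q'];M=R.from_quat([q[1],q[2],q[3],q[0]]).as_matrix();print(s['position'],M.round(3).tolist(),np.arctan2(M[1,0],M[0,0]))
E
```

```text
clock: 2.87
position: [0.5895, -0.3282, 0.2353]
tool_rot: [0.683, -0.679, 0.195, -0.184]
contact_force: [-1.1, 0.6, -2.3]
grip_width: 1.001
[ 0.58953923 -0.32817745  0.2353222 ] [[0.856, -0.012, 0.516], [-0.516, 0.01, 0.857], [-0.016, -1.0, 0.002]] -0.5423120871659824
```

View pics/w2.png

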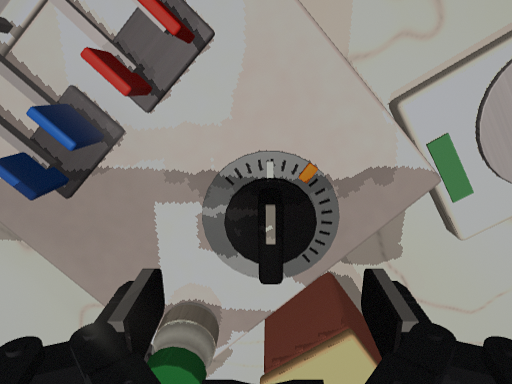

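```bash
python3 -m pendant '[{"twist":[0,0,0.016],"xyz":[2.5,-4.5,-15],"gripper":0},{"twist":[0,0,0.016],"xyz":[2.5,-4.5,-35],"gripper":0},{"twist":[0,0,0.016],"xyz":[2.5,-4.5,-55],"gripper":0},{"twist":[0,0,0.016],"xyz":[2.5,-4.5,-57],"gripper":0},{"twist":[0,0,0.016],"xyz":[2.5,-4.5,-57],"gripper":0.3}]'
python3 - <<'E'
from look import *
s,c=snap('wrist','w3'); 
snap('scene','s3')
E
```

```text
clock: 3.33
position: [0.5931, -0.3326, 0.1853]
tool_rot: [0.684, -0.682, 0.186, -0.181]
contact_force: [0.1, 0.3, 0.2]
grip_width: 0.887
```

View pics/w3.png

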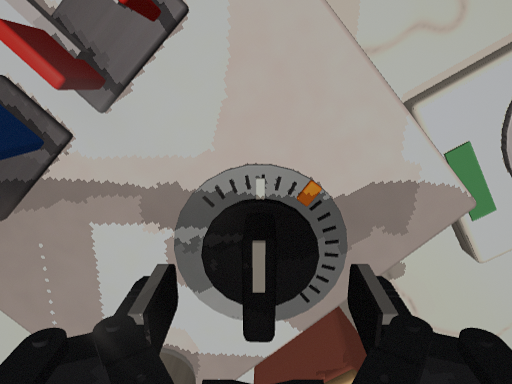

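```bash
python3 -m pendant '[{"twist":[0,0,0],"xyz":[0,0,-6],"gripper":0.6},{"twist":[0,0,0],"xyz":[0,0,-6],"gripper":0.9},{"twist":[0,0,0],"xyz":[0,0,-6],"gripper":1},{"twist":[0,0,0],"xyz":[0,0,-6],"gripper":1},{"twist":[0,0,0],"xyz":[0,0,-6],"gripper":1}]'
python3 -m pendant '[{"twist":[0,0,0],"xyz":[0,0,0],"gripper":1},{"twist":[0,0,0],"xyz":[0,0,0],"gripper":1},{"twist":[0,0,0],"xyz":[0,0,0],"gripper":1}]'
python3 - <<'E'
from look import *
from geo import *
s,c=snap('wrist','w4'); c=load('w4')
q=c['state_q'];M=R.from_quat([q[1],q[2],q[3],q[0]]).as_matrix();print(s['position'],np.arctan2(M[1,0],M[0,0]),s['moment'],s['joint_pos'])
E
```

```text
clock: 3.85
position: [0.5919, -0.3322, 0.1825]
tool_rot: [0.684, -0.681, 0.187, -0.181]
contact_force: [-9.8, 5.5, 4.9]
grip_width: 0.149
clock: 4.1
position: [0.5918, -0.3321, 0.1825]
tool_rot: [0.684, -0.681, 0.187, -0.181]
contact_force: [-2.3, 1.6, -0.8]
grip_width: 0.154
[ 0.59179071 -0.33210757  0.18253423] -0.5256194328163375 [ 0.02678711 -0.10554007 -0.03123795] [-5.62174231e-01  3.11466706e-01  1.06752063e+00  1.33258008e-03
  1.77193900e+00 -3.62870199e-02]
```

View pics/w4.png

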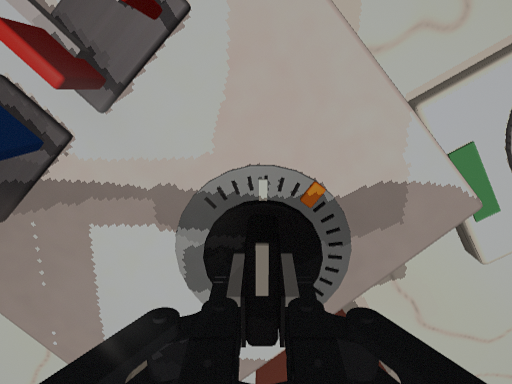

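```bash
cat > dial.py <<'E'
import sys
from geo import *
c=load(sys.argv[1]); pu,pv,iu,iv=map(float,sys.argv[2:6])
d=np.array([.5918,-.3321,0])
for z in (.162,.166):
    p=ray(c,pu,pv,z);i=ray(c,iu,iv,z);a=np.arctan2(*(p-d)[1::-1]);b=np.arctan2(*(i-d)[1::-1])
    print(z,p,i,np.hypot(*(p-d)[:2]),np.hypot(*(i-d)[:2]),a,b,b-a)
print(cloud(c)[int(pv),int(pu)],cloud(c)[int(iv),int(iu)])
E
python3 dial.py w4 263 189 314 194.5
```

```text
0.162 [ 0.60881406 -0.30427463  0.162     ] [ 0.62904664 -0.31919287  0.162     ] 0.03261486774787153 0.03941961819704488 1.0219941412664255 0.33358132247725086 -0.6884128187891747
0.166 [ 0.60942109 -0.30328606  0.166     ] [ 0.62915454 -0.31783627  0.166     ] 0.03377493179865053 0.03998518920075136 1.0219294879619851 0.3647601667415524 -0.6571693212204327
[ 0.63342021 -0.26420256  0.32414164] [ 0.62924168 -0.31797666  0.16492752]
```

```bash
python3 -m pendant '[{"twist":[0,0,-0.09],"xyz":[0,0,0],"gripper":1},{"twist":[0,0,-0.18],"xyz":[0,0,0],"gripper":1},{"twist":[0,0,-0.27],"xyz":[0,0,0],"gripper":1},{"twist":[0,0,-0.36],"xyz":[0,0,0],"gripper":1},{"twist":[0,0,-0.45],"xyz":[0,0,0],"gripper":1}]'
python3 -m pendant '[{"twist":[0,0,-0.09],"xyz":[0,0,0],"gripper":1},{"twist":[0,0,-0.18],"xyz":[0,0,0],"gripper":1},{"twist":[0,0,-0.21],"xyz":[0,0,0],"gripper":1},{"twist":[0,0,-0.21],"xyz":[0,0,0],"gripper":1},{"twist":[0,0,-0.21],"xyz":[0,0,0],"gripper":1}]'
python3 - <<'E'
from look import *
from geo import *
s,c=snap('wrist','w5'); c=load('w5')
q=c['state_q'];M=R.from_quat([q[1],q[2],q[3],q[0]]).as_matrix();print(s['position'],np.arctan2(M[1,0],M[0,0]),s['moment'],s['joint_pos'])
E
```

```text
clock: 4.57
position: [0.5917, -0.3321, 0.1825]
tool_rot: [0.626, -0.622, 0.335, -0.33]
contact_force: [-1.7, 1.5, -1.5]
grip_width: 0.147
clock: 4.98
position: [0.5917, -0.3321, 0.1825]
tool_rot: [0.588, -0.584, 0.398, -0.393]
contact_force: [-2.2, 0.6, -0.6]
grip_width: 0.147
[ 0.59170351 -0.33208716  0.18254497] -1.1886205884807617 [-0.13129836  0.14114622 -0.03317639] [-0.56484113  0.3087249   1.07079447  0.0066545   1.76908986  0.62507317]
```

View pics/w5.png

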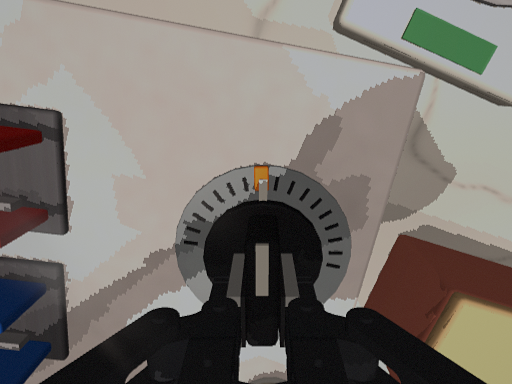

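```bash
python3 -m pendant '[{"twist":[0,0,0],"xyz":[0,0,0],"gripper":0.6},{"twist":[0,0,0],"xyz":[0,0,0],"gripper":0.3},{"twist":[0,0,0],"xyz":[0,0,2],"gripper":0.3},{"twist":[0,0,0],"xyz":[0,0,30],"gripper":0.3},{"twist":[0,0,0],"xyz":[0,0,65],"gripper":0.3}]'
python3 -m pendant '[{"twist":[0,0,0.12],"xyz":[0,25,30],"gripper":0.3},{"twist":[0,0,0.24],"xyz":[0,50,50],"gripper":0.3},{"twist":[0,0,0.36],"xyz":[0,75,50],"gripper":0.3},{"twist":[0,0,0.48],"xyz":[-2,100,50],"gripper":0.3},{"twist":[0,0,0.60],"xyz":[-3,122,50],"gripper":0.3}]'
python3 -m pendant '[{"twist":[0,0,0.12],"xyz":[0,0,0],"gripper":0.3},{"twist":[0,0,0.24],"xyz":[0,0,0],"gripper":0.3},{"twist":[0,0,0.36],"xyz":[0,0,0],"gripper":0.3},{"twist":[0,0,0.48],"xyz":[0,0,0],"gripper":0.3},{"twist":[0,0,0.60],"xyz":[0,0,0],"gripper":0.3}]'
python3 - <<'E'
from look import *
from geo import *
s,c=snap('wrist','w6'); c=load('w6')
q=c['state_q'];M=R.from_quat([q[1],q[2],q[3],q[0]]).as_matrix();print(s['position'],np.arctan2(M[1,0],M[0,0]),s['joint_pos'])
E
```

```text
clock: 5.45
position: [0.5907, -0.3315, 0.2439]
tool_rot: [0.588, -0.584, 0.401, -0.391]
contact_force: [1.4, -1.6, 0.2]
grip_width: 0.697
clock: 5.87
position: [0.5878, -0.2083, 0.2953]
tool_rot: [0.678, -0.677, 0.208, -0.198]
contact_force: [0.5, -0.3, -0.1]
grip_width: 0.701
clock: 6.28
position: [0.588, -0.2082, 0.2959]
tool_rot: [-0.706, 0.708, 0.004, -0.013]
contact_force: [0.2, -0.2, 1.3]
grip_width: 0.699
[ 0.58797964 -0.20821042  0.29586561] 0.024428804429500052 [-0.39061152  0.19204317  1.00521172 -0.00839378  1.95458436 -0.4181621 ]
```

View pics/w6.png

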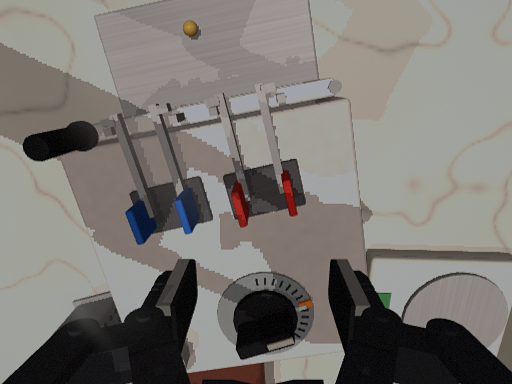

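Run:
```python
from geo import *
import cv2
c=load('w6');P=cloud(c)
I=c['pixels'][:,:,::-1]
cv2.imwrite('pics/w6_d.png',cv2.resize(I[260:365,205:325],None,fx=5,fy=5,interpolation=cv2.INTER_CUBIC))
hsv=cv2.cvtColor(c['pixels'],cv2.COLOR_RGB2HSV).astype(int)
ok=(c['depth']>0)&(hsv[...,1]>120)&(hsv[...,2]>50)&(P[...,2]>.197)&(P[...,2]<.206)
for n,k in (('red',(hsv[...,0]<6)|(hsv[...,0]>174)),('blue',(hsv[...,0]>100)&(hsv[...,0]<135))):
    nn,l,st,ce=cv2.connectedComponentsWithStats((k&ok).astype(np.uint8))
    for i in range(1,nn):
        if st[i,4]>15:
            q=P[l==i];r=cv2.minAreaRect(q[:,:2].astype(np.float32)*1000);print(n,st[i,4],np.round(q.mean(0),4),r)
```

```text
red 294 [ 0.6059 -0.2039  0.1998] ((606.0145874023438, -204.47821044921875), (5.954499244689941, 27.356616973876953), 14.890132904052734)
red 295 [ 0.5695 -0.2136  0.1998] ((569.4358520507812, -214.1653594970703), (6.181493759155273, 26.87399673461914), 14.924227714538574)
blue 282 [ 0.5282 -0.2204  0.1998] ((528.007568359375, -220.7411346435547), (6.1740922927856445, 27.09308433532715), 14.451802253723145)
blue 272 [ 0.4916 -0.2299  0.1997] ((491.3762512207031, -230.4197540283203), (6.001136779785156, 26.71956443786621), 15.06712818145752)
```

View pics/w6_d.png

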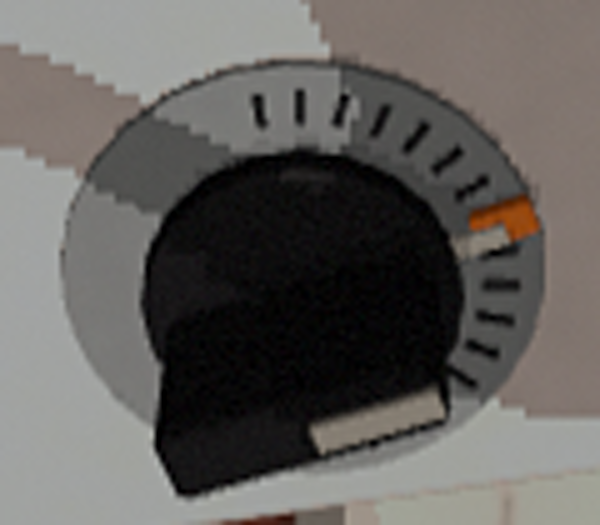

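```bash
python3 dial.py w6 302 307.8 306.2 303.8; python3 dial.py w5 263.5 189 261.3 179
```

```text
0.162 [ 0.625899   -0.32392135  0.162     ] [ 0.62953466 -0.31942148  0.162     ] 0.035066110403666084 0.03980765548634021 0.23540318602239665 0.3241409381256436 0.08873775210324694
0.166 [ 0.62534225 -0.32107294  0.166     ] [ 0.62892504 -0.31663849  0.166     ] 0.03530833620197243 0.04021600510053407 0.3176212603349984 0.39462452256772584 0.07700326223272747
[ 0.62515477 -0.31951858  0.16697262] [ 0.62873853 -0.31602253  0.16566037]
0.162 [ 0.623284   -0.32126671  0.162     ] [ 0.62755138 -0.31840284  0.162     ] 0.03329567657618566 0.038285417861661106 0.3313989286920623 0.36587278427824366 0.03447385558618138
0.166 [ 0.62436924 -0.32085575  0.166     ] [ 0.62853133 -0.31806253  0.166     ] 0.03445560731769074 0.039322274718850365 0.3324293632357153 0.36503836462752054 0.032609001391805226
[ 0.62451593 -0.32054719  0.16686764] [ 0.62831796 -0.31798645  0.16534624]
```

```bash
python3 -m pendant '[{"twist":[0,0,0.12],"xyz":[0,-1,-15],"gripper":0.3},{"twist":[0,0,0.235],"xyz":[0,-1,-40],"gripper":0.3},{"twist":[0,0,0.235],"xyz":[0,-1,-70],"gripper":0.3},{"twist":[0,0,0.235],"xyz":[0,-1,-75],"gripper":0.3},{"twist":[0,0,0.235],"xyz":[0,-1,-75],"gripper":0.3}]'
python3 - <<'E'
from look import *
from geo import *
s,c=snap('wrist','w7'); c=load('w7')
q=c['state_q'];M=R.from_quat([q[1],q[2],q[3],q[0]]).as_matrix();print(s['position'],np.arctan2(M[1,0],M[0,0]),s['joint_pos'])
E
```

```text
clock: 6.75
position: [0.587, -0.2089, 0.218]
tool_rot: [-0.7, 0.702, 0.087, -0.099]
contact_force: [0.2, 0.3, 0.7]
grip_width: 0.699
[ 0.58695753 -0.20888037  0.21800923] 0.26407963565026715 [-0.39106824  0.16467062  1.17449269 -0.0102153   1.8160506  -0.65755693]
```

View pics/w7.png

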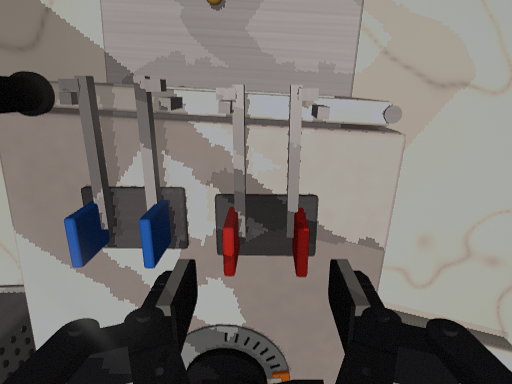

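```bash
python3 -m pendant '[{"twist":[0,0,0],"xyz":[0.5,-0.5,-15],"gripper":0.3},{"twist":[0,0,0],"xyz":[0.5,-0.5,-30],"gripper":0.3},{"twist":[0,0,0],"xyz":[0.5,-0.5,-43],"gripper":0.3},{"twist":[0,0,0],"xyz":[0.5,-0.5,-45],"gripper":0.3},{"twist":[0,0,0],"xyz":[0.5,-0.5,-45],"gripper":0.3}]'
python3 - <<'E'
from look import *
s,c=snap('wrist','w8'); print(s['position'])
E
```

```text
clock: 7.22
position: [0.5882, -0.2097, 0.1758]
tool_rot: [-0.7, 0.702, 0.088, -0.098]
contact_force: [0.4, 0.7, 0.2]
grip_width: 0.702
[ 0.58815996 -0.20969625  0.17584275]
```

View pics/w8.png

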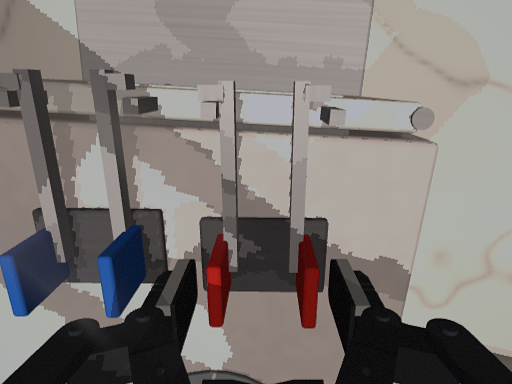

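```bash
python3 -m pendant '[{"twist":[0,0,0],"xyz":[0,0,0],"gripper":0.5},{"twist":[0,0,0],"xyz":[0,0,0],"gripper":0.7},{"twist":[0,0,0],"xyz":[0,0,0],"gripper":1},{"twist":[0,0,0],"xyz":[0,0,0],"gripper":1},{"twist":[0,0,0],"xyz":[0,0,0],"gripper":1}]'
python3 -m pendant '[{"twist":[0,0,0],"xyz":[0,0,0],"gripper":1},{"twist":[0,0,0],"xyz":[0,0,0],"gripper":1},{"twist":[0,0,0],"xyz":[0,0,0],"gripper":1}]'
python3 - <<'E'
from look import *
s,c=snap('wrist','w9'); print(s['position'])
E
```

```text
clock: 7.68
position: [0.5884, -0.2102, 0.1809]
tool_rot: [-0.699, 0.703, 0.089, -0.096]
contact_force: [-5.7, 0.7, 10.0]
grip_width: 0.291
clock: 7.93
position: [0.5884, -0.2102, 0.181]
tool_rot: [-0.699, 0.703, 0.089, -0.096]
contact_force: [-1.4, 0.3, -2.0]
grip_width: 0.287
[ 0.58838746 -0.21022137  0.1809838 ]
```

View pics/w9.png

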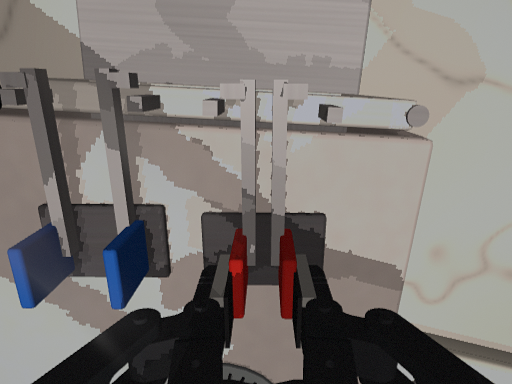

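```bash
python3 -m pendant '[{"twist":[0,0,0],"xyz":[0,0,0],"gripper":0.5},{"twist":[0,0,0],"xyz":[0,0,0],"gripper":0.3},{"twist":[0,0,0],"xyz":[0,0,0],"gripper":0.3},{"twist":[0,0,0],"xyz":[0,0,25],"gripper":0.3},{"twist":[0,0,0],"xyz":[0,0,55],"gripper":0.3}]'
python3 -m pendant '[{"twist":[0,0,0],"xyz":[0,0,5],"gripper":0.3},{"twist":[0,0,0],"xyz":[-35,-7,5],"gripper":0.3},{"twist":[0,0,0],"xyz":[-70,-15,5],"gripper":0.3},{"twist":[0,0,0],"xyz":[-78,-16.5,5],"gripper":0.3},{"twist":[0,0,0],"xyz":[-78,-16.5,5],"gripper":0.3}]'
python3 - <<'E'
from look import *
from geo import *
s,c=snap('wrist','w10'); c=load('w10')
q=c['state_q'];M=R.from_quat([q[1],q[2],q[3],q[0]]).as_matrix();print(s['position'],np.arctan2(M[1,0],M[0,0]),s['joint_pos'])
P=cloud(c)
hsv=cv2.cvtColor(c['pixels'],cv2.COLOR_RGB2HSV).astype(int)
ok=(c['depth']>0)&(hsv[...,1]>120)&(hsv[...,2]>50)&(P[...,2]>.195)&(P[...,2]<.206)
for n,k in (('red',(hsv[...,0]<6)|(hsv[...,0]>174)),('blue',(hsv[...,0]>100)&(hsv[...,0]<135))):
    nn,l,st,ce=cv2.connectedComponentsWithStats((k&ok).astype(np.uint8))
    for i in range(1,nn):
        if st[i,4]>15:
            q=P[l==i];r=cv2.minAreaRect(q[:,:2].astype(np.float32)*1000);print(n,st[i,4],np.round(q.mean(0),4),r)
E
```

```text
clock: 8.4
position: [0.5875, -0.2098, 0.2338]
tool_rot: [-0.7, 0.702, 0.088, -0.098]
contact_force: [-0.7, -0.4, 0.1]
grip_width: 0.702
clock: 8.82
position: [0.5082, -0.2271, 0.2404]
tool_rot: [-0.699, 0.703, 0.088, -0.097]
contact_force: [0.1, 0.7, 0.3]
grip_width: 0.704
[ 0.50815741 -0.22707789  0.24035123] 0.2613864230962457 [-0.47412672 -0.01693468  1.32536481 -0.01225393  1.84028232 -0.7387598 ]
red 557 [ 0.5759 -0.2113  0.1992] ((576.6460571289062, -212.08900451660156), (6.232572078704834, 27.172971725463867), 14.621413230895996)
red 593 [ 0.597  -0.2058  0.199 ] ((597.5858764648438, -206.6248016357422), (6.528963088989258, 27.017892837524414), 14.791646957397461)
blue 464 [ 0.4909 -0.2298  0.1996] ((491.1178283691406, -230.7870635986328), (5.9080729484558105, 27.801902770996094), 13.557111740112305)
blue 462 [ 0.5273 -0.22    0.1996] ((527.6435546875, -220.82391357421875), (5.85556173324585, 27.236797332763672), 14.941107749938965)
```

View pics/w10.png

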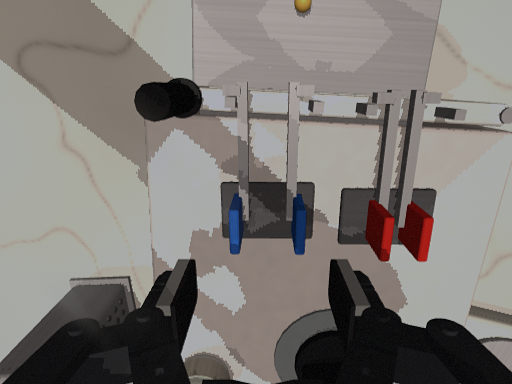

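```bash
python3 -m pendant '[{"twist":[0,0,0],"xyz":[1,1,-25],"gripper":0.3},{"twist":[0,0,0],"xyz":[1,1,-45],"gripper":0.3},{"twist":[0,0,0],"xyz":[1,1,-62],"gripper":0.3},{"twist":[0,0,0],"xyz":[1,1,-65],"gripper":0.3},{"twist":[0,0,0],"xyz":[1,1,-65],"gripper":0.3}]'
python3 -m pendant '[{"twist":[0,0,0],"xyz":[0,0,0],"gripper":0.5},{"twist":[0,0,0],"xyz":[0,0,0],"gripper":0.7},{"twist":[0,0,0],"xyz":[0,0,0],"gripper":1},{"twist":[0,0,0],"xyz":[0,0,0],"gripper":1},{"twist":[0,0,0],"xyz":[0,0,0],"gripper":1}]'
python3 -m pendant '[{"twist":[0,0,0],"xyz":[0,0,0],"gripper":1},{"twist":[0,0,0],"xyz":[0,0,0],"gripper":1},{"twist":[0,0,0],"xyz":[0,0,0],"gripper":1}]'
python3 - <<'E'
from look import *
s,c=snap('wrist','w11'); print(s['position'])
E
```

```text
clock: 9.28
position: [0.5106, -0.2251, 0.1738]
tool_rot: [-0.7, 0.702, 0.088, -0.098]
contact_force: [0.7, 0.6, 0.6]
grip_width: 0.696
clock: 9.7
position: [0.5099, -0.2257, 0.1774]
tool_rot: [-0.699, 0.703, 0.087, -0.097]
contact_force: [-10.1, -0.0, 8.8]
grip_width: 0.296
clock: 9.95
position: [0.5098, -0.2257, 0.1775]
tool_rot: [-0.699, 0.703, 0.087, -0.097]
contact_force: [-3.0, -0.3, -3.8]
grip_width: 0.294
[ 0.50978253 -0.22566925  0.17752296]
```

View pics/w11.png

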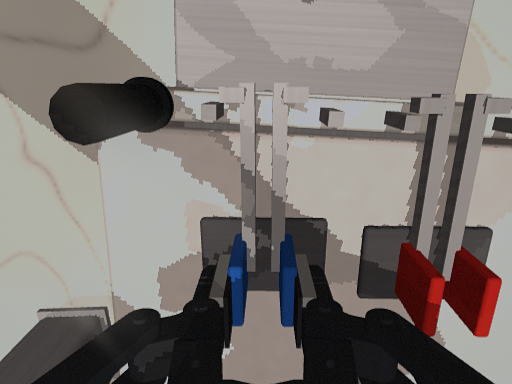

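```bash
python3 -m pendant '[{"twist":[0,0,0],"xyz":[0,0,0],"gripper":0.5},{"twist":[0,0,0],"xyz":[0,0,0],"gripper":0.3},{"twist":[0,0,0],"xyz":[0,0,0],"gripper":0.3},{"twist":[0,0,0],"xyz":[0,0,30],"gripper":0.3},{"twist":[0,0,0],"xyz":[0,0,65],"gripper":0.3}]'
python3 -m pendant '[{"twist":[0,0,0.12],"xyz":[0,0,30],"gripper":0.3},{"twist":[0,0,0.24],"xyz":[-5,5,50],"gripper":0.3},{"twist":[0,0,0.36],"xyz":[-20,16,50],"gripper":0.3},{"twist":[0,0,0.48],"xyz":[-40,32,50],"gripper":0.3},{"twist":[0,0,0.60],"xyz":[-60,48,50],"gripper":0.3}]'
python3 - <<'E'
from look import *
from geo import *
s,c=snap('wrist','w12'); c=load('w12')
P=cloud(c)
hsv=cv2.cvtColor(c['pixels'],cv2.COLOR_RGB2HSV).astype(int)
ok=(c['depth']>0)&(hsv[...,1]>120)&(hsv[...,2]>50)&(P[...,2]>.195)&(P[...,2]<.206)
for n,k in (('red',(hsv[...,0]<6)|(hsv[...,0]>174)),('blue',(hsv[...,0]>100)&(hsv[...,0]<135))):
    nn,l,st,ce=cv2.connectedComponentsWithStats((k&ok).astype(np.uint8))
    for i in range(1,nn):
        if st[i,4]>15:
            q=P[l==i];r=cv2.minAreaRect(q[:,:2].astype(np.float32)*1000);print(n,st[i,4],np.round(q.mean(0),4),r)
for f in('side0','scene0'):
    c=load(f);P=cloud(c);m=(P[...,2]>.03)&(P[...,2]<.07)&(P[...,0]>.25)&(P[...,0]<.8)&(P[...,1]>.05)&(P[...,1]<.5)&(c['depth']>0)
    nn,l,st,ce=cv2.connectedComponentsWithStats(m.astype(np.uint8))
    for i in range(1,nn):
        if st[i,4]>60: q=P[l==i];print(f,st[i],q.min(0).round(3),q.max(0).round(3))
E
```

```text
clock: 10.42
position: [0.509, -0.2251, 0.2408]
tool_rot: [-0.7, 0.702, 0.086, -0.099]
contact_force: [0.7, -0.5, 0.8]
grip_width: 0.698
clock: 10.83
position: [0.4489, -0.1769, 0.2921]
tool_rot: [-0.638, 0.645, 0.292, -0.302]
contact_force: [-0.3, 0.7, 0.2]
grip_width: 0.702
red 213 [ 0.5764 -0.215   0.199 ] ((577.2398681640625, -214.60769653320312), (6.594555854797363, 22.55693244934082), 14.799520492553711)
blue 262 [ 0.4976 -0.2277  0.1993] ((498.44757080078125, -228.88333129882812), (5.912077903747559, 27.627819061279297), 14.172207832336426)
blue 257 [ 0.5187 -0.222   0.1992] ((519.577392578125, -222.74420166015625), (6.165884017944336, 27.202041625976562), 14.546537399291992)
side0 [118 294  27  42 227] [0.761 0.242 0.03 ] [0.8   0.383 0.07 ]
side0 [226 319  44  43 560] [0.364 0.263 0.03 ] [0.492 0.391 0.061]
scene0 [282 132  40  31 488] [0.284 0.259 0.03 ] [0.494 0.412 0.07 ]
```

View pics/w12.png

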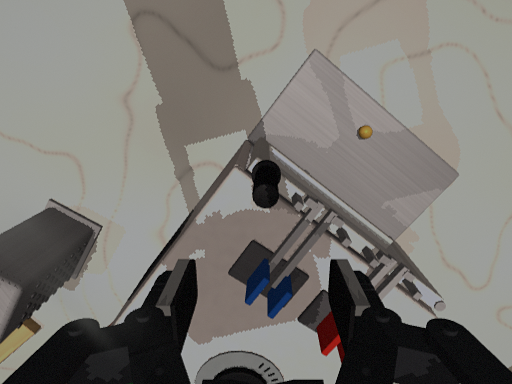

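```bash
python3 -m pendant '[{"twist":[0,0,0.12],"xyz":[-4,3,0],"gripper":0.3},{"twist":[0,0,0.24],"xyz":[-9,6,0],"gripper":0.3},{"twist":[0,0,0.36],"xyz":[-9,6,0],"gripper":0.3},{"twist":[0,0,0.48],"xyz":[-9,6,0],"gripper":0.3},{"twist":[0,0,0.60],"xyz":[-9,6,0],"gripper":0.3}]'
python3 -m pendant '[{"twist":[0,0,0.12],"xyz":[0,0,-10],"gripper":0.3},{"twist":[0,0,0.24],"xyz":[0,0,-20],"gripper":0.3},{"twist":[0,0,0.3],"xyz":[0,0,-30],"gripper":0.3},{"twist":[0,0,0.3],"xyz":[0,0,-30],"gripper":0.3}]'
python3 - <<'E'
from look import *
from geo import *
s,c=snap('wrist','w13'); c=load('w13')
q=c['state_q'];M=R.from_quat([q[1],q[2],q[3],q[0]]).as_matrix();print(s['position'],np.arctan2(M[1,0],M[0,0]),s['joint_pos'])
P=cloud(c);m=(c['pixels'].max(-1)<60)&(P[...,2]>.195)&(P[...,2]<.223)&(np.hypot(P[...,0]-.44,P[...,1]+.171)<.03)
t=P[m];print(len(t),t.mean(0),t.min(0),t.max(0)); t=t[t[:,2]>.214];print(len(t),t.mean(0),t.min(0),t.max(0))
E
```

```text
clock: 11.3
position: [0.4376, -0.1684, 0.2947]
tool_rot: [-0.516, 0.527, 0.474, -0.481]
contact_force: [-0.6, -0.0, 0.0]
grip_width: 0.702
clock: 11.63
position: [0.4375, -0.1683, 0.2637]
tool_rot: [0.438, -0.45, -0.548, 0.553]
contact_force: [-0.2, 0.2, -0.7]
grip_width: 0.698
[ 0.43745479 -0.16828618  0.26365369] 1.7837882024954308 [-0.43155857 -0.26363202  1.50788389 -0.01195361  1.88333452 -2.2191399 ]
923 [ 0.43652443 -0.1703836   0.21292892] [ 0.43015447 -0.17861913  0.19508161] [ 0.44774975 -0.16124017  0.21865126]
636 [ 0.43832925 -0.1700678   0.21665793] [ 0.4303713  -0.17849366  0.21403768] [ 0.44774975 -0.16124017  0.21865126]
```

View pics/w13.png

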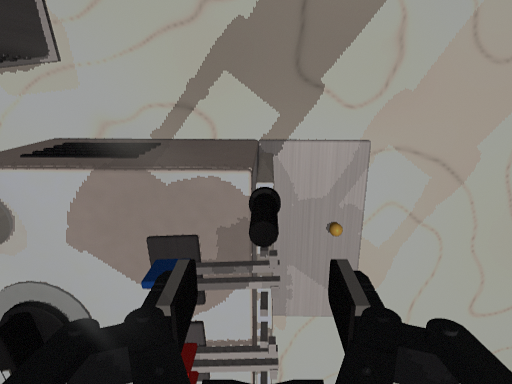

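```bash
python3 -m pendant '[{"twist":[0,0,0],"xyz":[2,-1.7,-25],"gripper":0.3},{"twist":[0,0,0],"xyz":[2,-1.7,-50],"gripper":0.3},{"twist":[0,0,0],"xyz":[2,-1.7,-75],"gripper":0.3},{"twist":[0,0,0],"xyz":[2,-1.7,-85],"gripper":0.3},{"twist":[0,0,0],"xyz":[2,-1.7,-85],"gripper":0.3}]'
python3 -m pendant '[{"twist":[0,0,0],"xyz":[0,0,0],"gripper":0.5},{"twist":[0,0,0],"xyz":[0,0,0],"gripper":0.7},{"twist":[0,0,0],"xyz":[0,0,0],"gripper":1},{"twist":[0,0,0],"xyz":[0,0,0],"gripper":1},{"twist":[0,0,0],"xyz":[0,0,0],"gripper":1}]'
python3 - <<'E'
from look import *
from geo import *
s,c=snap('wrist','w14'); c=load('w14')
q=c['state_q'];M=R.from_quat([q[1],q[2],q[3],q[0]]).as_matrix();print(s['position'],np.arctan2(M[1,0],M[0,0]),s['joint_pos'])
E
```

```text
clock: 12.1
position: [0.4388, -0.1697, 0.1777]
tool_rot: [0.441, -0.45, -0.546, 0.552]
contact_force: [-0.4, -0.0, -0.8]
grip_width: 0.704
clock: 12.52
position: [0.4393, -0.1692, 0.1799]
tool_rot: [0.44, -0.451, -0.547, 0.551]
contact_force: [-0.8, 1.6, 7.6]
grip_width: 0.196
[ 0.43932706 -0.16923867  0.17992516] 1.7788948841786187 [-0.43276574 -0.27609862  1.66647845 -0.01009096  1.73784663 -2.21344298]
```

View pics/w14.png

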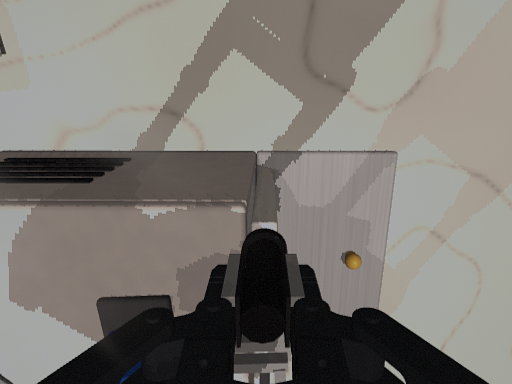

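```bash
cat > arc.py <<'E'
import sys,numpy as np
from rig import ctrl
from scipy.spatial.transform import Rotation as R
psi=.207;p0=np.array([439.3,-169.2]);H=p0+205*np.array([np.cos(psi),np.sin(psi)])
s=ctrl.get_state();p=s['position'][:2]*1000;q=s['tool_rot'];M=R.from_quat([q[1],q[2],q[3],q[0]]).as_matrix();yaw=np.arctan2(M[1,0],M[0,0])
v=p-H;th=(np.pi+psi-np.arctan2(v[1],v[0])+np.pi)%(2*np.pi)-np.pi
print('th',th,'r',np.hypot(*v),'yaw',yaw,'z',s['position'][2],'F',s['contact_force'].round(1),'M',s['moment'].round(2),'w',s['grip_width'])
for t in map(float,sys.argv[1:]):
    a=np.pi+psi-t; print(t,'twist',round(1.779-t-yaw,3),'xyz',(H+205*np.array([np.cos(a),np.sin(a)])-p).round(1))
E
python3 arc.py .08 .17 .26 .35 .44
```

```text
th -0.00015261614943007373 r 204.98182379133206 yaw 1.7789636194197205 z 0.17993263694851006 F [-1.1  1.8  6.7] M [ 1.12  0.36 -0.01] w 0.19669815473485067
0.08 twist -0.08 xyz [-2.7 16.2]
0.17 twist -0.17 xyz [-4.3 34.6]
0.26 twist -0.26 xyz [-4.1 53. ]
0.35 twist -0.35 xyz [-2.3 71.4]
0.44 twist -0.44 xyz [ 1.1 89.5]
```

```bash
python3 -m pendant '[{"twist":[0,0,-0.04],"xyz":[-1.5,8,0],"gripper":1},{"twist":[0,0,-0.08],"xyz":[-2.7,16,0],"gripper":1},{"twist":[0,0,-0.17],"xyz":[-4.3,34.5,0],"gripper":1},{"twist":[0,0,-0.26],"xyz":[-4,53,0],"gripper":1},{"twist":[0,0,-0.26],"xyz":[-4,53,0],"gripper":1}]'; python3 arc.py .34 .42 .5 .58 .66
```

```text
clock: 12.98
position: [0.435, -0.1142, 0.18]
tool_rot: [-0.509, 0.518, 0.483, -0.489]
contact_force: [-3.7, -1.1, -1.3]
grip_width: 0.193
th 0.2696225338640521 r 205.3594299480958 yaw 1.516427112297017 z 0.18002514589523105 F [-3.7 -1.1 -1.3] M [ 0.47  0.43 -0.16] w 0.19330723741830394
0.34 twist -0.077 xyz [ 1.8 14.3]
0.42 twist -0.157 xyz [ 4.6 30.5]
0.5 twist -0.237 xyz [ 8.7 46.4]
0.58 twist -0.317 xyz [14.1 61.9]
0.66 twist -0.397 xyz [20.6 76.9]
```

```bash
python3 -m pendant '[{"twist":[0,0,-0.077],"xyz":[1.8,14.3,0],"gripper":1},{"twist":[0,0,-0.157],"xyz":[4.6,30.5,0],"gripper":1},{"twist":[0,0,-0.237],"xyz":[8.7,46.4,0],"gripper":1},{"twist":[0,0,-0.317],"xyz":[14,62,0],"gripper":1},{"twist":[0,0,-0.397],"xyz":[20.6,77,0],"gripper":1}]'; python3 arc.py .74 .82 .9 .98 1.06
python3 -c "
from look import *
snap('wrist','w15');snap('side','d15')"
```

```text
clock: 13.4
position: [0.4544, -0.0375, 0.18]
tool_rot: [-0.596, 0.603, 0.37, -0.379]
contact_force: [-4.5, -0.3, -2.1]
grip_width: 0.193
th 0.656662742776672 r 206.0126909246775 yaw 1.1168074316595742 z 0.1800416614633793 F [-4.5 -0.3 -2.1] M [ 0.57  0.29 -0.  ] w 0.19313333904358956
0.74 twist -0.078 xyz [ 9.  14.6]
0.82 twist -0.158 xyz [17.9 28.4]
0.9 twist -0.238 xyz [27.8 41.4]
0.98 twist -0.318 xyz [38.8 53.6]
1.06 twist -0.398 xyz [50.7 64.9]
```

View pics/w15.png

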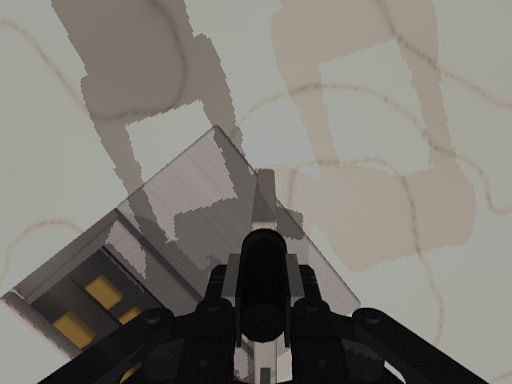

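Gate is swinging with the gripper (post held between pads, biscuits visible inside). Continue through.

```bash
python3 -m pendant '[{"twist":[0,0,-0.078],"xyz":[9,14.6,0],"gripper":1},{"twist":[0,0,-0.158],"xyz":[18,28.4,0],"gripper":1},{"twist":[0,0,-0.238],"xyz":[27.8,41.4,0],"gripper":1},{"twist":[0,0,-0.318],"xyz":[38.8,53.6,0],"gripper":1},{"twist":[0,0,-0.398],"xyz":[50.7,65,0],"gripper":1}]'; python3 arc.py 1.14 1.22 1.3 1.38
```

```text
clock: 13.92
position: [0.5055, 0.0298, 0.18]
tool_rot: [-0.66, 0.663, 0.244, -0.255]
contact_force: [-6.8, -2.1, -1.4]
grip_width: 0.199
th 1.0695512438329509 r 206.575509064085 yaw 0.721206353709332 z 0.18002996127203558 F [-6.8 -2.1 -1.4] M [ 0.19  0.17 -0.3 ] w 0.1985920124157187
1.14 twist -0.082 xyz [12.3  7.8]
1.22 twist -0.162 xyz [25.9 17. ]
1.3 twist -0.242 xyz [40.1 25.1]
1.38 twist -0.322 xyz [55.  32.1]
```

```bash
python3 -m pendant '[{"twist":[0,0,-0.082],"xyz":[12.3,7.8,0],"gripper":1},{"twist":[0,0,-0.162],"xyz":[26,17,0],"gripper":1},{"twist":[0,0,-0.242],"xyz":[40,25,0],"gripper":1},{"twist":[0,0,-0.312],"xyz":[53,31.5,0],"gripper":1},{"twist":[0,0,-0.312],"xyz":[53,31.5,0],"gripper":1}]'; python3 -m pendant '[{"twist":[0,0,0],"xyz":[0,0,0],"gripper":1},{"twist":[0,0,0],"xyz":[0,0,0],"gripper":1},{"twist":[0,0,0],"xyz":[0,0,0],"gripper":1},{"twist":[0,0,0],"xyz":[0,0,0],"gripper":1},{"twist":[0,0,0],"xyz":[0,0,0],"gripper":1}]';python3 arc.py 1.36
python3 -c "
from look import *
snap('wrist','w16');snap('side','d16');snap('scene','s16')"
```

```text
clock: 14.33
position: [0.5595, 0.0634, 0.18]
tool_rot: [0.692, -0.692, -0.138, 0.149]
contact_force: [-8.1, 6.3, 0.1]
grip_width: 0.196
clock: 14.75
position: [0.5592, 0.0634, 0.1801]
tool_rot: [0.693, -0.692, -0.139, 0.151]
contact_force: [-6.2, 1.9, -1.0]
grip_width: 0.193
th 1.3770100573064425 r 206.87599612652818 yaw 0.41247043879856615 z 0.1800790199720916 F [-6.2  1.9 -1. ] M [ 0.36  0.09 -0.27] w 0.19292604914037548
1.36 twist 0.007 xyz [-2.5 -3.1]
```

```bash
python3 -c "
import cv2
I=cv2.imread('pics/s16.png');cv2.imwrite('pics/s16c.png',cv2.resize(I[150:310,130:330],None,fx=3.7,fy=3.7,interpolation=cv2.INTER_CUBIC))
I=cv2.imread('pics/d16.png');cv2.imwrite('pics/d16c.png',cv2.resize(I[100:270,190:340],None,fx=3.5,fy=3.5,interpolation=cv2.INTER_CUBIC))"
```

```text
(no output)
```

View pics/s16c.png

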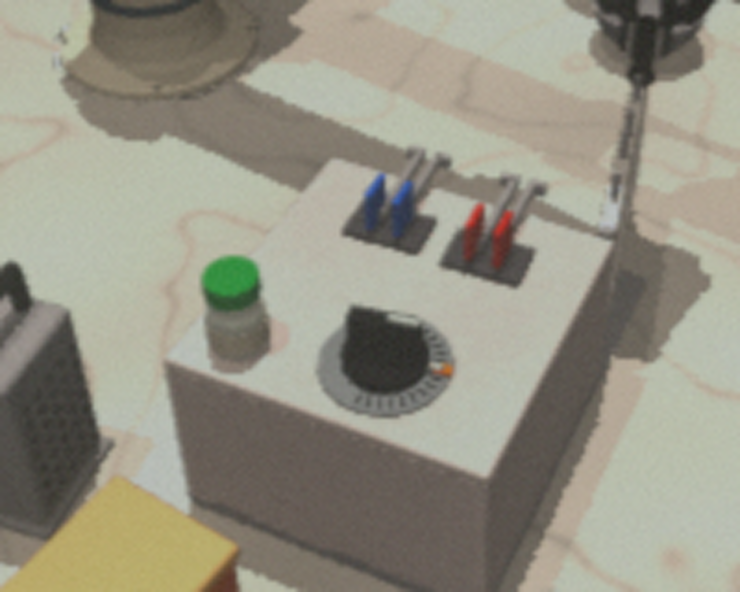

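View pics/d16c.png

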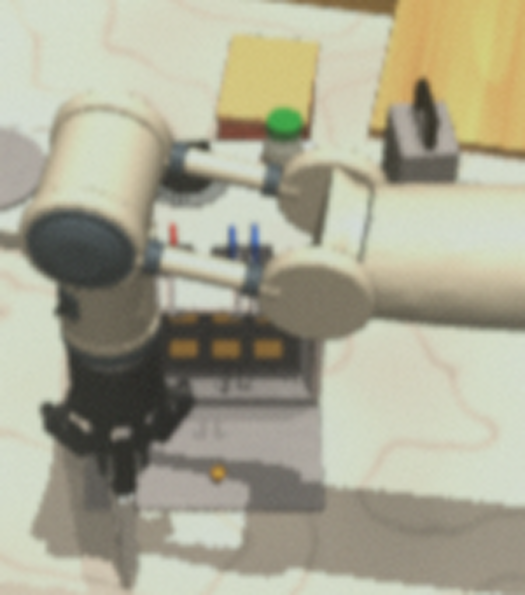

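View pics/w16.png

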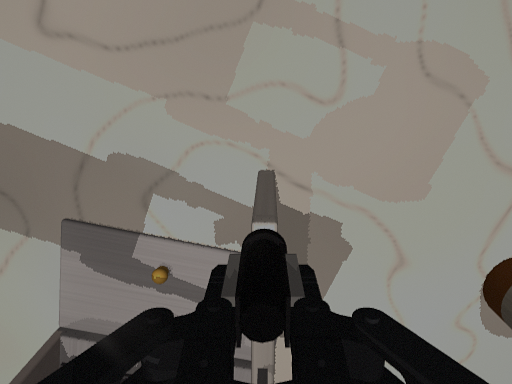

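```bash
python3 -c "
from rig import ctrl
print(ctrl.close_job()); s=ctrl.get_state(); print(s['clock'],s['position'],s['qd'].round(3),s['grip_width'])"
```

```text
the job is handed in; nothing more can be done
None
the job is handed in; nothing more can be done
```

I opened the warmer in the required order and handed the job in at about 15 s on the robot's clock. The gripper is still holding the gate open by its handle post. No verdict was reported.

- **Dial:** I turned it about 0.66 rad clockwise and released it. Wrist views put the pointer 1 to 3 mm from the index mark, slightly clockwise of it. The two wrist views disagreed by about 2 mm, because the pointer partly covers the mark, but both are inside the 6 mm limit.
- **Catches:** I squeezed red first, then blue. Afterwards the tabs measured about 21.7 mm centre to centre on each catch. On both catches they started near 37.8 mm, so each tab moved about 8 mm.
- **Gate:** I swung it past the detent, and it sits at about 1.37 rad (79 degrees), judged from the gripper's position. The opening stayed steady at 0.19 and the force at the tool was about 6 N.
- **Bystanders:** The spice jar, grater and tin box look unmoved in the last scene and side views. I did not re-measure any of them, and I did not look again at the bowl and bottle, which the arm's path kept clear of.
- **Catch alignment:** Both catches sit turned about 0.05 rad from the warmer's own axes, unlike the description. I squeezed along the measured direction.

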